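Seat the grinding cup and hold the spice mill at full speed

TASK

Take the closed grinding cup with the square foot and lower it into the square seat of the white spice mill until it sits flat and fully home, then let go of it. Only then turn the mill's spring-return dial clockwise past the first two clicks to the third, against its stop, and keep it held there: the job finishes with the gripper still holding the dial at the third click, because it springs back to off when let go. Leave the round-footed cup and everything else on the table where they stand.

Things in the scene. Friction and masses are not known exactly. Their poses are not given: they have to be found in the camera images.
- cup_center (a point): Grinding cup (loose, upright, 0.35 to 0.7 kg, 134 mm high), point on its axis 67 mm above its underside. Black SQUARE foot 84 x 84 mm, 22 mm high, hollow below for the coupling; round steel body 72 to 82 mm; black lid 87 mm across. x, y parallel to the foot's sides, z up. Starts left or right of the mill.
- cup_bar (a point): Centre of the straight upright black bar on the cup's lid, by which it is lifted: 46 mm long along x (the cup's axes), 16 mm thick along y, 34 mm high. It is 117 mm above the cup's underside; the flat top of the lid is 17 mm below this point.
- round_cup_center (a point): Another closed cup of the same steel and height, on the other side of the mill, with a ROUND foot 100 mm across and a round mushroom knob. It does not fit the seat; leave it alone. Point on its axis 67 mm above its underside.
- mill: Spice mill, a white block fixed to the table, 190 mm (x) by 300 mm (y), its flat deck 100 mm above the table. Origin at the centre of its underside, x from its front to its back, z up. Seat on the +y half of the deck, dial on the -y half.
- seat (a point): Centre of the floor of the square seat in the deck: a pocket 88 x 88 mm, sides parallel to the mill's x and y (also this point's axes), floor 22 mm below the deck, walls tapering out by 4 mm a side over the upper 10 mm. On the floor a round drive coupling 32 mm across, 13 mm high. The cup fits in all four ways round; fully home its underside rests on this floor.
- dial_grip (a point): Centre of the dial's straight upright black grip bar, on the dial's vertical axis, 22 mm above the deck, 170 mm from the seat along -y. Bar 50 mm long along this point's x, 14 mm thick along y, 30 mm high; round skirt 58 mm across below, its top 13 mm below this point. x turns with the dial: at off it is 0.6 rad counter-clockwise (from above) of the mill's x.
- dial (a joint): Angle of the dial, rad, clockwise seen from above: 0 off (start), clicks at 0.40, 0.80 and 1.20 (third), stop at 1.22. A spring turns it back to off from everywhere when let go: torque against turning rises and falls with the clicks between 0.03 and 0.14 N m, 0.1 N m at the third.
- jar_a: Bystander: amber glass jar, 56 mm across, 95 mm high, steel cap. Origin at the centre of its underside.
- jar_b: Bystander: clear glass jar, 56 mm across, 95 mm high, steel cap. Origin at the centre of its underside.
- bowl: Bystander: steel bowl, 130 mm across, 60 mm high. Origin at the centre of its underside.
- mug: Bystander: white mug, 76 mm across, 80 mm high. Origin at the centre of its underside.
- spoon: Bystander: steel spoon, about 200 mm long, lying across in front of the mill. Origin on its underside, half-way along.
Mind the look-alikes: they are no part of the job. What is shaped like the part that bears round_cup_center but blue or red is not meant.

How it is judged:
On the way, in this order (a step that is already met when the one before it is completed fails the run):
1. the square-footed cup is fully home in the seat and let go (horizontal distance between cup_center and seat below 0.005 m and z of cup_center in the frame of seat below 0.07 m and angle between cup_center's own z axis and vertical below 0.05 rad and contact force between the fingers and cup below 0.1 N), for 0.2 s.
2. the dial is held by the fingers at the third click (value of joint dial above 1.08 rad and contact force between the fingers and dial above 0.5 N and horizontal distance between cup_center and seat below 0.005 m and z of cup_center in the frame of seat below 0.07 m and angle between cup_center's own z axis and vertical below 0.05 rad), for 0.5 s.
At the end, for the whole second after the job is handed in: Finishes holding: the fingers press the dial (over 0.5 N) and it stays beyond 1.08 rad for the last second; the square-footed cup is in the seat, untouched, at rest, within 5 mm of centre, 3 mm of the floor, tilt under 0.05 rad; all else upright, within 30 mm of its start (all of step 2 and contact force between the fingers and cup below 0.1 N and linear speed of cup below 0.03 m/s and distance of each of round_cup_center, jar_a, jar_b, bowl, mug, spoon from where it was at the start of the episode below 0.03 m and angle between each of round_cup_center, jar_a, jar_b, bowl, mug's own z axis and vertical below 0.3 rad); the arm keeps its last pose, push and grip.
It fails at once if the dial is turned to the first click while the cup is not home (value of joint dial above 0.3 rad and (horizontal distance between cup_center and seat above 0.008 m or z of cup_center in the frame of seat above 0.074 m)).
It fails at once if the cup is dropped: let go above the seat's mouth instead of lowered in (horizontal distance between cup_center and seat below 0.06 m and z of cup_center in the frame of seat above 0.095 m and contact force between the fingers and cup below 0.02 N).
It fails at once if the cup is tipped over (angle between cup_center's own z axis and vertical above 0.7 rad).
It fails at once if another thing on the table is pushed away or knocked over (not (distance of round_cup_center from where it was at the start of the episode below 0.03 m) or not (distance of jar_a from where it was at the start of the episode below 0.03 m) or not (distance of jar_b from where it was at the start of the episode below 0.03 m) or not (distance of bowl from where it was at the start of the episode below 0.03 m) or not (distance of mug from where it was at the start of the episode below 0.03 m) or not (distance of spoon from where it was at the start of the episode below 0.03 m) or not (angle between round_cup_center's own z axis and vertical below 0.3 rad) or not (angle between jar_a's own z axis and vertical below 0.3 rad) or not (angle between jar_b's own z axis and vertical below 0.3 rad) or not (angle between bowl's own z axis and vertical below 0.3 rad) or not (angle between mug's own z axis and vertical below 0.3 rad)).
It also fails if it takes over 64 s, if anything falls off the work surface, if the arm or the gripper's body presses on something with over 40 N, if the wrist force passes 120 N, or if a joint passes its speed limit or range.

ROBOT

A 7-joint arm with a two-finger parallel gripper is mounted at the origin on the work surface. World frame = base frame: x ahead of the robot, y to its left, z up, the work surface at z = 0. Lengths are in m, angles in rad, forces in N, time in s.
With the tool pointing down it reaches from about 0.4 to 0.85 m from the base axis. Payload 4.5 kg.
Tool frame: the origin (TCP) lies on the centre line of the jaws, within the pads' length; the fingertips stand r.tip_reach ahead of it and the grasp point (between the pads) lies 3 mm ahead of it (r.tip_reach is the distance from the TCP to the fingertips, in m); z points along the fingers, y is the line along which they close (so a half turn about z gives the same grasp; the last joint's range is limited). The gripper opens to 88 mm and grips with 3 to 60 N. Pads are 18 mm wide; open, the fingers measure 123 mm over their backs; the gripper's body (75 mm by 187 mm) begins 45 mm behind the grasp point.
Start: joints at [1.36, 0.689, -0.195, 1.565, 0.157, 0.902, -0.215], TCP at [0.152, -0.606, 0.225] pointing down, gripper open.
Joint ranges: [-3.01, 3.01], [-0.46, 2.08], [-1.47, 1.51], [0.13, 2.56], [-1, 4.14], [0.04, 2.09], [-2.66, 2.66]. Speed limits (rad/s): [2.57, 2.57, 3.14, 3.14, 3.14, 3.14, 3.14].

INTERFACE

Orientations are given as a unit quaternion [x, y, z, w].
In Python, from plant import readout, eyes, ticket, r gives the robot as it stands. The module is installed in compiled form; this text tells all that it offers.
- The arm moves only by the tool carry_out, never from a script. Its argument "motion" is a list that holds one entry, the list of rows, each a list of 7 numbers: the shift along the tool's x, y, z in mm, then the turn, a rotation vector about the tool's x, y, z in rad, then the opening in per cent of the stroke, from 0 (shut) to 100 (fully open). In form: [[[dx, dy, dz, ax, ay, az, claw], ...]]. A call has 1 to 8 rows; each row shifts and turns the commanded pose from where the row before left it, along the tool's axes as they then stand; what a row does not reach is not made up. A row lasts 1/10 s, in which the tool goes at most 50 mm and 8.59 degrees, less where a joint would pass 70% of its speed; a pose out of reach is approached as far as the arm can. A call is refused whole if a number of a shift passes 50 or a number of a turn 0.15, either way. A call with a gripper value outside its range is refused whole. The fingers move at their own pace and stop on an object; "squeeze" is the grip in N (left out, the last holds). Time passes only in rows, so rows that do not move let the fingers close. It gives the time, the measured TCP pose, the force and the opening at its end, in the units of the state.
- readout.get_state(): the state, without advancing time (a new reading comes with each control period).
- eyes.snapshot(name): name is "scene" or "side" or "wrist"; returns a dict with "pixels" (400x640x3 uint8, red, green, blue), "K" (3x3 intrinsics, pixels), "origin" and "attitude" of the camera in the world. Camera axes: x right, y down, z forward; pixel columns grow to the right and rows downward; lengths in m; the calibration is good to about 2 mm. A picture is of the moment at which its call begins. There is no depth.
- ticket.finish_job(): hands the job in, once; it reports no verdict.
The state is a dict: "clock": time; "q": joint angles; "qd": joint speeds; "joint_torque": joint torques, N m; "tool_pos": TCP position; "eef_rot": TCP orientation; "contact_force": force on the tool from outside, world axes, zero at the start; "moment": the same for the moment, N m; "opening": opening from 0.0 (shut) to 1.0 (fully open).
Only numpy, scipy, OpenCV 4.12 (cv2) and the standard library are available. Lean on these libraries where they do the work, as an engineer would, in place of code of your own. Each camera call takes 0.05 s, during which the arm holds its last target. There are 200 camera calls.

## Working session

There is one attempt and no reset: what is moved stays moved. The work goes in short steps, Python scripts to look and compute and a tool call to move; the robot and the scene stay as the last step left them, time stands still between calls to the robot, and variables do not carry over. Pictures are saved under pics/ and viewed, on a budget of 10 in all, crops included, one or two more only if the job needs it, and the job is handed in when it is done.

Besides the shell and the picture viewer there is one more tool, called in YAML: its name, and indented under it one key for each argument. carry_out: Moves the arm, as the interface text tells. Its arguments: {"type":"object","properties":{"motion":{"type":"array","items":{"type":"array","items":{"type":"array","items":{"type":"number"}}}},"squeeze":{"type":"number"}},"required":["motion"]}

```bash
mkdir -p pics; cat > h.py <<'E'
import numpy as np, cv2
from scipy.spatial.transform import Rotation as R
from plant import readout, eyes, ticket, r
def snap(n,f=None):
    s=eyes.snapshot(n)
    if f: cv2.imwrite('pics/'+f,s['pixels'][:,:,::-1])
    return s
def rot(a):
    a=np.array(a,float)
    return a if a.shape==(3,3) else R.from_quat(a).as_matrix()
def ray(s,u,v):
    d=rot(s['attitude'])@np.linalg.inv(s['K'])@np.array([u,v,1.]); return np.array(s['origin'],float),d/np.linalg.norm(d)
def plane(s,u,v,z):
    o,d=ray(s,u,v); return o+d*(z-o[2])/d[2]
def tri(a,ua,b,ub):
    o1,d1=ray(a,*ua);o2,d2=ray(b,*ub)
    t=np.linalg.lstsq(np.stack([d1,-d2],1),o2-o1,rcond=None)[0]
    p,q=o1+d1*t[0],o2+d2*t[1]; return (p+q)/2,np.linalg.norm(p-q)
def proj(s,p):
    c=s['K']@(rot(s['attitude']).T@(np.array(p)-s['origin'])); return c[:2]/c[2]
E
python3 - <<'E'
from h import *
print(readout.get_state(), r.tip_reach)
for n in('scene','side'):
    s=snap(n); cv2.imwrite(f'pics/{n}0.png',s['pixels'][:,:,::-1]); print(n,s['K'],s['origin'],s['attitude'])
E
```

```text
{'clock': 0.0, 'q': array([ 1.3598036 ,  0.68997082, -0.19451623,  1.56632352,  0.15730891,
        0.90249557, -0.21510265]), 'qd': array([-0.00046687, -0.00038619, -0.00046855,  0.00135926,  0.00128962,
       -0.00063243,  0.00038315]), 'joint_torque': array([ 3.31159363e-04, -5.27571845e+01, -1.26696132e+00, -1.53434050e+01,
       -5.26464405e-02,  6.50269838e-03,  1.59306910e-04]), 'tool_pos': array([ 0.15126514, -0.60575392,  0.22432379]), 'eef_rot': array([ 9.92513227e-01,  1.22133859e-01, -1.77712019e-04, -8.84648247e-04]), 'contact_force': array([0.2797978 , 0.34111341, 0.21240036]), 'moment': array([ 0.02661307,  0.02452455, -0.00258123]), 'opening': 1.0004107083316054} 0.022
scene [[430.87665212   0.         319.6424217 ]
 [  0.         430.87665212 197.91204968]
 [  0.           0.           1.        ]] [0.99531701 0.4699202  1.22209689] [ 0.38478967  0.88364199 -0.24453588 -0.10637645]
side [[517.69240408   0.         320.51780678]
 [  0.         517.69240408 200.83424696]
 [  0.           0.           1.        ]] [0.06412713 1.32289109 1.36384243] [-0.16576038  0.90138994 -0.39523761  0.06170016]
```

View pics/scene0.png

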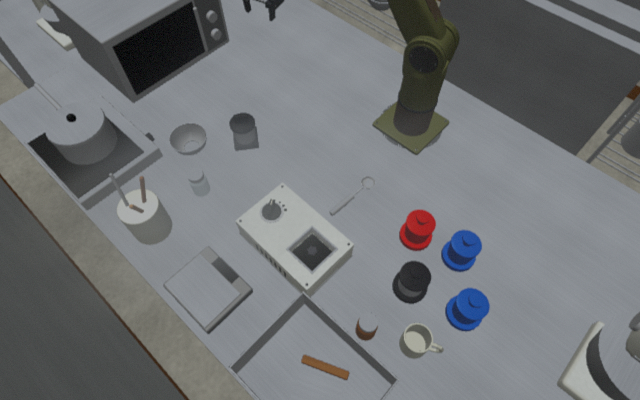

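View pics/side0.png

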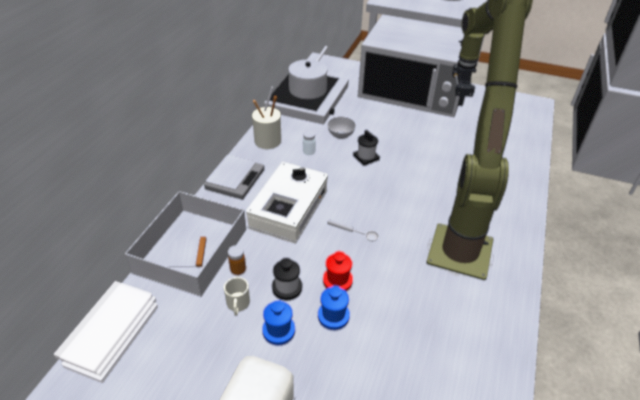

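Scene: the square cup is at about (243,130), the mill at (295,237) with its dial at (271,210) and its seat at (311,250). The round black cup is at (412,280). In the side view the square cup is at (367,148), the dial at (299,174) and the seat at (280,207). I'll zoom in on these in one picture.

```bash
python3 - <<'E'
from h import *
a=cv2.imread('pics/scene0.png');b=cv2.imread('pics/side0.png')
def c(i,x,y,w,h): return cv2.resize(i[y:y+h,x:x+w],(400,300),interpolation=cv2.INTER_CUBIC)
o=np.vstack([np.hstack([c(a,230,180,132,99+0),c(a,215,105,60,45)]),np.hstack([c(b,240,155,100,75),c(b,340,122,60,45)])])
cv2.imwrite('pics/z0.png',o)
# white deck mask
for n,i in(('scene',a),('side',b)):
    g=i.astype(int); m=((g.min(2)>195)&(g.max(2)-g.min(2)<22)).astype(np.uint8)
    cs,_=cv2.findContours(m,cv2.RETR_CCOMP,cv2.CHAIN_APPROX_NONE)
    for k in sorted(cs,key=cv2.contourArea)[-5:]:
        (x,y),_,_=cv2.minAreaRect(k);print(n,cv2.contourArea(k),x,y,cv2.boxPoints(cv2.minAreaRect(k)).round(0).tolist())
E
```

```text
side 2333.5 189.21951293945312 242.97561645507812 [[146.0, 258.0], [194.0, 197.0], [233.0, 228.0], [184.0, 289.0]]
side 2520.5 334.953857421875 290.46478271484375 [[314.0, 332.0], [319.0, 247.0], [356.0, 249.0], [351.0, 334.0]]
side 2635.0 412.9990539550781 36.630271911621094 [[364.0, 44.0], [369.0, 13.0], [462.0, 29.0], [457.0, 61.0]]
side 2779.0 282.0135192871094 301.4189453125 [[255.0, 344.0], [270.0, 252.0], [309.0, 259.0], [294.0, 351.0]]
side 95571.5 290.5 226.5 [[28.0, 54.0], [553.0, 54.0], [553.0, 399.0], [28.0, 399.0]]
```

View pics/z0.png

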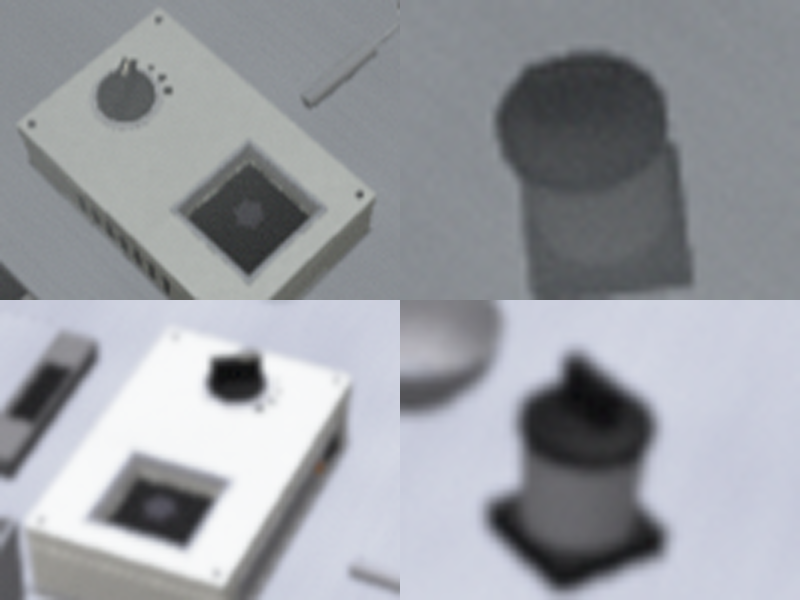

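The zoom shows the deck screws, seat coupling, dial with grip, and the cup's lid, bar and foot corners. Now triangulating them.

```bash
python3 - <<'E'
from h import *
a=snap('scene');b=snap('side')
S=lambda x,y,k,ox,oy:(ox+x*k-.5+k/2,oy+y*k-.5+k/2)
sa=lambda x,y:S(x,y,.33,230,180); ca=lambda x,y:S(x-400,y,.15,215,105)
sb=lambda x,y:S(x,y-300,.25,240,155); cb=lambda x,y:S(x-400,y-300,.15,340,122)
P={}
for n,p,q in [('df',sa(158,19),sb(335,380)),('db',sa(32,124),sb(176,337)),('sf',sa(360,195),sb(217,573)),('seat',sa(250,212),sb(162,509)),('dialtop',sa(126,97),sb(237,370)),('lid',ca(583,122),cb(588,424)),('bowl',(188,138),(342,128))]:
    P[n],e=tri(a,p,b,q);print(n,P[n].round(4),round(e,4))
for k,u,z in [('db',sb(176,337),.1),('df',sb(335,380),.1),('sf',sb(217,573),.1),('sb',sb(41,520),.1),('footL',cb(487,515),.022),('footB',cb(568,583),.022),('footR',cb(663,540),.022),('barL',cb(573,355),.134),('barR',cb(617,392),.134)]: print(k,'side plane',plane(b,*u,z).round(4))
for k,u,z in [('db',sa(32,124),.1),('df',sa(158,19),.1),('sf',sa(360,195),.1),('seat',sa(250,212),.091),('footBR',ca(692,285),.022),('footTR',ca(677,145),.022),('lid',ca(583,122),.1)]: print(k,'scene plane',plane(a,*u,z).round(4))
E
```

```text
df [ 0.5534 -0.1005  0.1044] 0.0011
db [ 0.7198 -0.1055  0.1024] 0.0006
sf [0.56   0.1766 0.1022] 0.0007
seat [0.6402 0.11   0.0915] 0.0007
dialtop [ 0.6395 -0.0561  0.12  ] 0.0094
lid [ 0.4627 -0.3872  0.0945] 0.0
bowl [ 0.6127 -0.5134  0.0377] 0.0064
db side plane [ 0.721  -0.1086  0.1   ]
df side plane [ 0.5552 -0.1047  0.1   ]
sf side plane [0.5608 0.1743 0.1   ]
sb side plane [0.7295 0.1703 0.1   ]
footL side plane [ 0.5175 -0.3673  0.022 ]
footB side plane [ 0.4497 -0.3203  0.022 ]
footR side plane [ 0.4063 -0.3841  0.022 ]
barL side plane [ 0.4794 -0.3995  0.134 ]
barR side plane [ 0.4432 -0.3722  0.134 ]
db scene plane [ 0.7194 -0.1065  0.1   ]
df scene plane [ 0.5512 -0.1032  0.1   ]
sf scene plane [0.5595 0.1763 0.1   ]
seat scene plane [0.6398 0.1096 0.091 ]
footBR scene plane [ 0.464  -0.3172  0.022 ]
footTR scene plane [ 0.4047 -0.3929  0.022 ]
lid scene plane [ 0.4653 -0.383   0.1   ]
```

Everything checks out: deck about 0.102, coupling top 0.0915, lid top about 0.097, and foot side 86 mm. That gives:
- **Cup:** around (0.462, -0.386), bar yaw about -0.64
- **Seat:** around (0.640, 0.110), mill yaw about -0.025

Next I go above the cup.

```bash
cat >> h.py <<'E'
def here():
    s=readout.get_state(); M=R.from_quat(s['eef_rot']).as_matrix(); return np.array(s['tool_pos']),M,s
def plan(x,y,z,psi,n):
    "rows (mm, rad) from here to TCP x,y,z, tool x yaw psi, tool down"
    p,M,s=here()
    c,k=np.cos(psi),np.sin(psi); T=np.array([[c,k,0],[k,-c,0],[0,0,-1.]])
    w=R.from_matrix(M.T@T).as_rotvec(); d=np.array([x,y,z])-p
    print('clock',round(s['clock'],2),'pos',p.round(4),'psi',round(np.arctan2(M[1,0],M[0,0]),4),'tilt',M[:2,2].round(4),'F',s['contact_force'].round(2),'open',round(s['opening'],3),'q',s['q'].round(2)); print('total d',(M.T@d*1e3).round(1),'w',w.round(3))
    for i in range(n):
        A=M@R.from_rotvec(w*i/n).as_matrix(); print([*(A.T@d*1e3/n).round(1).tolist(),*(w/n).round(3).tolist()])
E
python3 -c "
from h import *
plan(.462,-.386,.23,-.64,8)"
```

```text
clock 0.2 pos [ 0.1514 -0.606   0.2246] psi 0.2449 tilt [-0.0003  0.001 ] F [ 0.43  0.53 -0.32] open 1.002 q [ 1.36  0.69 -0.19  1.57  0.16  0.9  -0.22]
total d [ 354.7 -138.2   -5.3] w [-0.001  0.001  0.885]
[44.3, -17.3, -0.7, -0.0, 0.0, 0.111]
[42.2, -22.1, -0.7, -0.0, 0.0, 0.111]
[39.5, -26.6, -0.7, -0.0, 0.0, 0.111]
[36.3, -30.8, -0.7, -0.0, 0.0, 0.111]
[32.7, -34.6, -0.7, -0.0, 0.0, 0.111]
[28.7, -38.0, -0.7, -0.0, 0.0, 0.111]
[24.3, -40.9, -0.7, -0.0, 0.0, 0.111]
[19.6, -43.3, -0.7, -0.0, 0.0, 0.111]
```

carry_out:
  motion:
    - [[44,-17,-1,0,0,0.11,100],[42,-22,-1,0,0,0.11,100],[40,-27,-1,0,0,0.11,100],[36,-31,-1,0,0,0.11,100],[33,-35,-1,0,0,0.11,100],[29,-38,-1,0,0,0.11,100],[24,-41,-1,0,0,0.11,100],[20,-43,-1,0,0,0.11,100]]

```text
clock: 1.0
tool_pos: [0.4635, -0.3839, 0.2331]
eef_rot: [0.949, -0.314, -0.0, -0.0]
contact_force: [-0.0, -0.0, 0.1]
opening: 1.0
```

carry_out:
  motion:
    - [[0,0,0,0,0,0,100],[0,0,0,0,0,0,100]]

```text
clock: 1.2
tool_pos: [0.4633, -0.3841, 0.2328]
eef_rot: [0.951, -0.31, -0.0, -0.0]
contact_force: [0.0, -1.1, -0.1]
opening: 0.997
```

```bash
python3 -c "
from h import *
plan(.462,-.386,.23,-.64,1)
s=snap('wrist','w1.png');print(s['K'],s['origin'],s['attitude'])
print(proj(s,[.462,-.386,.134]),proj(s,[.462,-.386,.1]))"
```

```text
clock 1.2 pos [ 0.4633 -0.3841  0.2328] psi -0.6308 tilt [-0.0004  0.0003] F [ 0.   -1.15 -0.08] open 0.997 q [ 0.56  0.65  0.1   1.64 -0.08  0.86 -1.51]
total d [0.1 2.3 2.8] w [0.    0.    0.009]
[0.1, 2.3, 2.8, 0.0, 0.0, 0.009]
[[291.83351335   0.         318.66059076]
 [  0.         291.83351335 199.32982331]
 [  0.           0.           1.        ]] [ 0.53047476 -0.43188704  0.39188926] [-0.44690003  0.88021335  0.14244128 -0.07221709]
[322.33758673 195.92835197] [321.95192392 185.96421659]
```

View pics/w1.png

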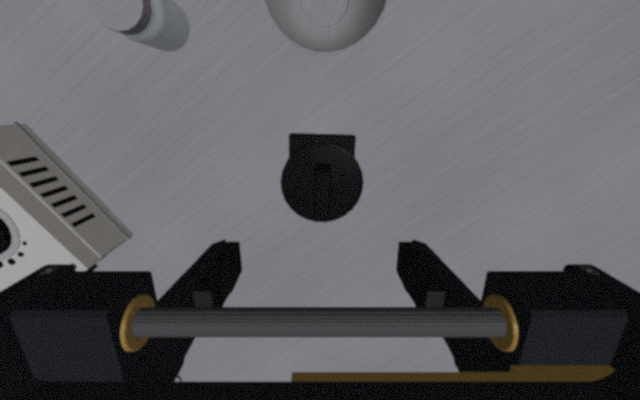

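The wrist view shows the cup's lid centred near (322,181), with the bar upright in the picture, so it lines up with the tool's x. I'll measure the lid and bar more closely.

```bash
python3 - <<'E'
from h import *
s=snap('wrist'); b=snap('side'); i=s['pixels'].astype(int).sum(2)/3
crop=i[125:230,270:375]
m=(crop<55).astype(np.uint8); n,l,st,c=cv2.connectedComponentsWithStats(m)
k=1+st[1:,4].argmax(); cs,_=cv2.findContours((l==k).astype(np.uint8),0,1); pts=cs[0][:,0]+[270,125]
low=pts[pts[:,1]>165]; print('lid circle fit',e:=cv2.fitEllipse(low.astype(np.float32)))
for z in(.088,.1):print(z,plane(s,*e[0],z).round(4))
print('foot top corners',plane(s,290,134,.022).round(4),plane(s,355,135,.022).round(4))
z=cv2.resize(np.clip((crop-10)*5,0,255).astype(np.uint8),(525,525),interpolation=cv2.INTER_CUBIC)
g=b['pixels'][115:175,335:400]; g=cv2.resize(g[:,:,::-1],(260,240),interpolation=cv2.INTER_CUBIC)
o=np.zeros((525,790,3),np.uint8);o[:,:525]=z[:,:,None];o[:240,528:788]=g;cv2.imwrite('pics/w1z.png',o)
E
```

```text
lid circle fit ((319.0147399902344, 181.15097045898438), (77.6036148071289, 79.85478210449219), 88.90833282470703)
0.088 [ 0.4634 -0.3865  0.088 ]
0.1 [ 0.466  -0.3884  0.1   ]
foot top corners [ 0.5194 -0.3831  0.022 ] [ 0.4705 -0.4475  0.022 ]
```

View pics/w1z.png

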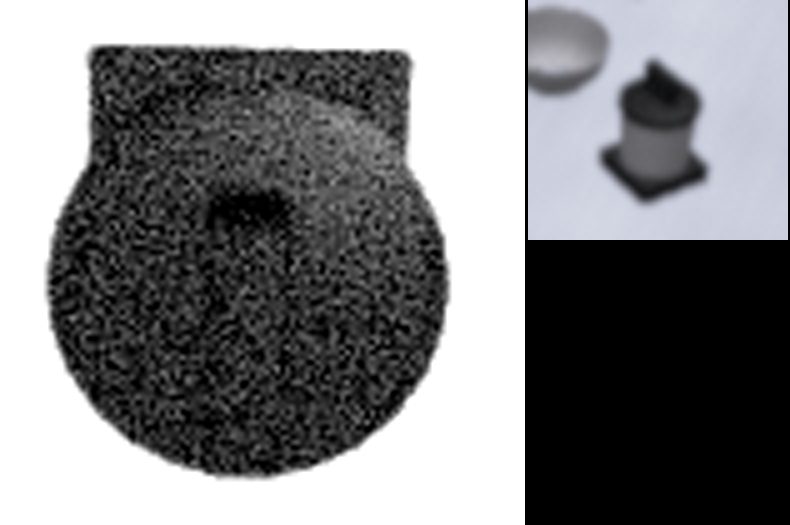

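The lid circle fits at (319.3,181), and the foot's far edge lies parallel to the picture rows. That puts the cup at (0.463,-0.3875) with yaw -0.65. Descending to grip it.

```bash
python3 -c "
from h import *
plan(.463,-.3875,.126,-.65,1)"
```

```text
clock 1.35 pos [ 0.4602 -0.3871  0.2331] psi -0.6379 tilt [-0.0013 -0.0008] F [-0.88  0.26 -0.84] open 0.999 q [ 0.56  0.65  0.11  1.64 -0.08  0.86 -1.51]
total d [  2.5  -1.5 107.1] w [0.001 0.001 0.012]
[2.5, -1.5, 107.1, 0.001, 0.001, 0.012]
```

carry_out:
  motion:
    - [[2,0,30,0,0,0.01,100],[0,0,30,0,0,0,100],[0,0,22,0,0,0,100],[0,0,16,0,0,0,100],[0,0,8,0,0,0,100],[0,0,0,0,0,0,100]]

```text
clock: 1.95
tool_pos: [0.4621, -0.3874, 0.1264]
eef_rot: [0.948, -0.318, -0.001, -0.0]
contact_force: [-0.0, 0.7, 0.2]
opening: 0.997
```

```bash
python3 -c "
from h import *
for k in range(3):
    plan(.463,-.3875,.126,-.65,0); s=snap('side','s2.png')
g=s['pixels'][90:190,320:430,::-1];cv2.imwrite('pics/s2z.png',cv2.resize(g,(660,600),interpolation=cv2.INTER_CUBIC))"
```

```text
clock 1.95 pos [ 0.4621 -0.3874  0.1264] psi -0.6474 tilt [-0.0018  0.0008] F [-0.02  0.73  0.16] open 0.997 q [ 0.57  0.79  0.08  1.73 -0.1   0.63 -1.5 ]
total d [ 0.7 -0.4  0.4] w [0.    0.002 0.003]
clock 2.0 pos [ 0.4629 -0.3876  0.1273] psi -0.6469 tilt [-0.0003 -0.0003] F [ 0.53  0.07 -0.08] open 0.997 q [ 0.57  0.79  0.08  1.73 -0.1   0.63 -1.5 ]
total d [-0.  -0.2  1.3] w [0.    0.    0.003]
clock 2.05 pos [ 0.4635 -0.3877  0.1278] psi -0.6465 tilt [ 0.0007 -0.0009] F [-0.04 -0.54  0.51] open 1.003 q [ 0.57  0.79  0.08  1.73 -0.1   0.63 -1.5 ]
total d [-0.5  0.2  1.8] w [ 0.    -0.001  0.004]
```

View pics/s2z.png

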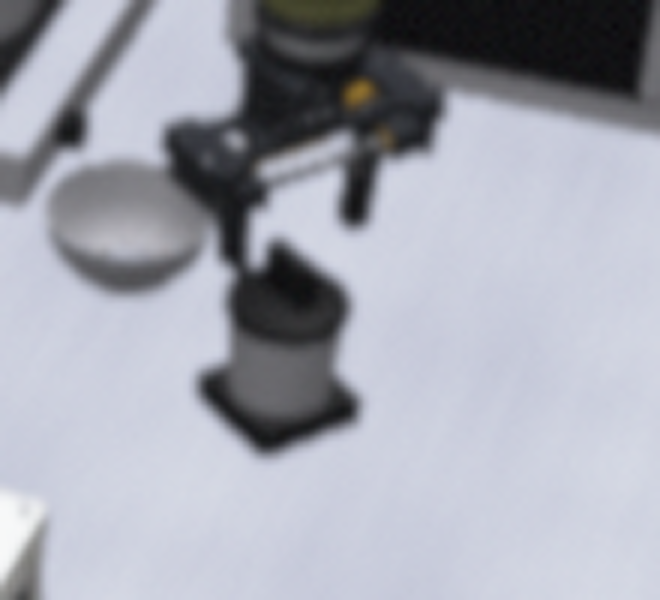

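The side view shows the open fingertips at about (235,262) and (355,222) in the crop, higher or farther back than the lid. I'll check against projections before closing.

```bash
python3 - <<'E'
from h import *
p,M,s=here()
for n in('side','scene'):
    c=snap(n)
    f=lambda q:(proj(c,q)-[320,90])*6+2.5 if n=='side' else proj(c,q)
    for e in(-1,1):
        print(n,'tip',f(p+M@[0,e*.044,.022]).round(1),'outer',f(p+M@[0,e*.0615,.022]).round(1),'lidedge',f(np.array([.463,-.3875,.1])+M@[0,e*.0435,0]).round(1))
    print('bar top',f([.463,-.3875,.134]).round(1),'lid c',f([.463,-.3875,.1]).round(1))
    if n=='scene': g=c['pixels'][90:180,190:300,::-1];cv2.imwrite('pics/s3z.png',cv2.resize(g,(660,540),interpolation=cv2.INTER_CUBIC))
    else: print([ (np.array(q)) for q in [(290,262)]], plane(c,320+290/6-.5,90+262/6-.5,.134))
E
```

```text
side tip [237.1 308.7] outer [216.2 316.7] lidedge [238.3 316.2]
side tip [340.1 269.7] outer [360.2 262.1] lidedge [340.  277.6]
bar top [293.6 256.1] lid c [289.6 296.8]
[array([290, 262])] [ 0.46383885 -0.38041091  0.134     ]
scene tip [242.2 130.7] outer [242.7 134.7] lidedge [242.7 131.6]
scene tip [240.1 111. ] outer [239.7 107.3] lidedge [240.6 112.3]
bar top [240.1 115. ] lid c [241.7 121.8]
```

View pics/s3z.png

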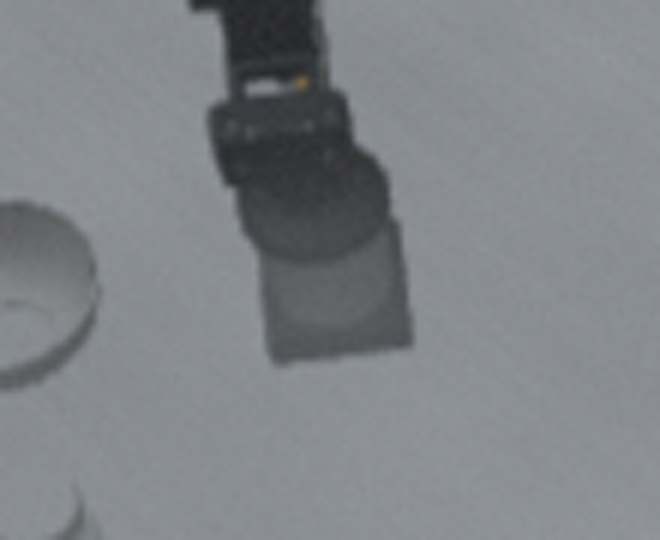

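```bash
python3 - <<'E'
from h import *
p,M,s=here(); c=snap('wrist','w2.png')
T=rot(c['attitude']).T@M; print('cam in tool',(M.T@(c['origin']-p)).round(4),'fwd in tool',T.T[:,2].round(3))
for e in(-1,1):
    for zz in(-.042,-.015,0,.022): print(e,zz,'inner',proj(c,p+M@[0,e*.044,zz]).round(1),'x+9',proj(c,p+M@[.009,e*.044,zz]).round(1),'outer',proj(c,p+M@[0.009,e*.0615,zz]).round(1))
b=snap('side')
# where on side ray of tips with tool y=+-.053
for u,v in((235,262),(355,222)):
    o,d=ray(b,320+u/6-.5,90+v/6-.5); o=M.T@(o-p); d=M.T@d
    for x0 in(0,):
        t=(x0-o[0])/d[0]; print('side ray at tool x=0:',(o+t*d).round(4))
    t=(.022-o[2])/d[2]; print('side ray at z=.022',(o+t*d).round(4))
E
```

```text
cam in tool [ 0.0824 -0.001  -0.1591] fwd in tool [-0.315 -0.     0.949]
-1 -0.042 inner [227.4 287.3] x+9 [225.4 270.6] outer [187.4 270.6]
-1 -0.015 inner [241.8 258.2] x+9 [240.4 243.7] outer [208.5 243.7]
-1 0 inner [247.9 245.7] x+9 [246.8 232.1] outer [217.5 232.1]
-1 0.022 inner [255.4 230.6] x+9 [254.5 218.3] outer [228.3 218.3]
1 -0.042 inner [414.7 287.3] x+9 [416.7 270.5] outer [454.7 270.5]
1 -0.015 inner [399.5 258.2] x+9 [401.  243.6] outer [432.9 243.6]
1 0 inner [393.  245.6] x+9 [394.2 232.1] outer [423.6 232.1]
1 0.022 inner [385.2 230.5] x+9 [386.2 218.2] outer [412.4 218.2]
side ray at tool x=0: [ 0.     -0.0494 -0.0193]
side ray at z=.022 [ 0.0456 -0.0129  0.022 ]
side ray at tool x=0: [-0.      0.0524 -0.0153]
side ray at z=.022 [0.0411 0.0884 0.022 ]
```

View pics/w2.png

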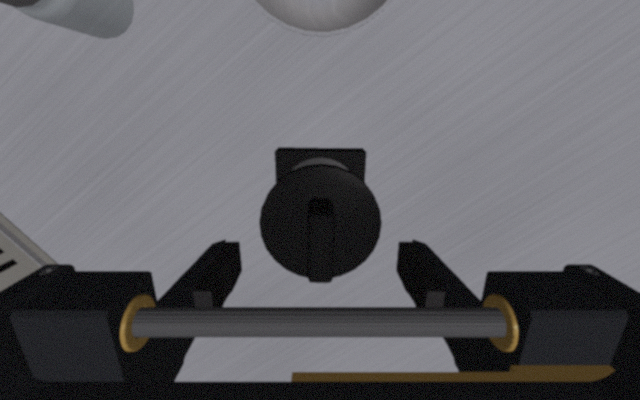

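Both cameras put the open fingertips near tool z = -0.016, which disagrees with the stated tip_reach of +0.022. I'll close gently here: a stop near 0.18 means the fingers have the bar, and running fully shut means they are above it.

carry_out:
  motion:
    - [[0,0,0,0,0,0,0],[0,0,0,0,0,0,0],[0,0,0,0,0,0,0],[0,0,0,0,0,0,0],[0,0,0,0,0,0,0],[0,0,0,0,0,0,0],[0,0,0,0,0,0,0],[0,0,0,0,0,0,0]]
  squeeze: 6

```text
clock: 3.1
tool_pos: [0.4638, -0.3867, 0.1271]
eef_rot: [0.948, -0.317, 0.0, 0.0]
contact_force: [-0.4, -0.5, 0.4]
opening: 0.3
```

carry_out:
  motion:
    - [[0,0,0,0,0,0,0],[0,0,0,0,0,0,0],[0,0,0,0,0,0,0],[0,0,0,0,0,0,0],[0,0,0,0,0,0,0]]

```text
clock: 3.6
tool_pos: [0.4638, -0.3867, 0.1271]
eef_rot: [0.948, -0.317, 0.0, 0.0]
contact_force: [1.0, -0.5, 0.5]
opening: 0.007
```

```bash
python3 -c "
from h import *
plan(.463,-.3875,.126,-.65,0); a=snap('side');w=snap('wrist')
g=a['pixels'][90:190,320:430,::-1];g=cv2.resize(g,(385,350),interpolation=cv2.INTER_CUBIC)
h=cv2.resize(w['pixels'][130:330,200:440,::-1],(408,350),interpolation=cv2.INTER_CUBIC);h=np.clip(h*2.5,0,255).astype(np.uint8)
cv2.imwrite('pics/c1.png',np.hstack([g,h]))"
```

```text
clock 3.6 pos [ 0.4638 -0.3867  0.1271] psi -0.6452 tilt [ 0.0001 -0.0001] F [ 1.01 -0.47  0.46] open 0.007 q [ 0.57  0.79  0.08  1.73 -0.1   0.63 -1.5 ]
total d [-0.1  1.1  1.1] w [ 0.    -0.     0.005]
```

View pics/c1.png

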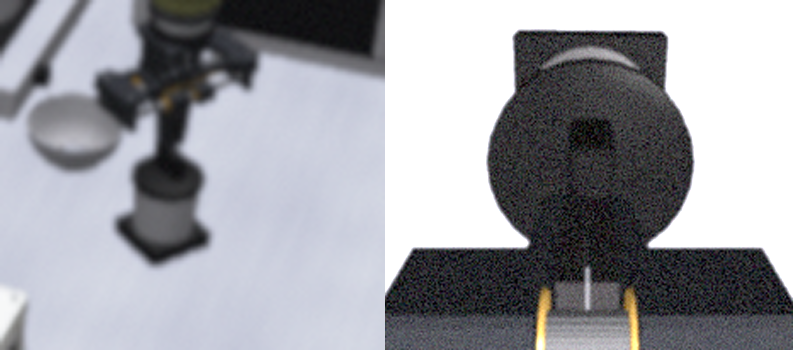

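The gripper shut to 0.007, and the picture shows the fingers above the bar. So the cameras are right: the fingertips are about 16 mm behind the reported TCP, not 22 mm ahead of it. I'll reopen, descend about 36 mm more while watching the force, and grip.

carry_out:
  motion:
    - [[0,0,0,0,0,0,60],[0,0,0,0,0,0,60],[0,0,0,0,0,0,60],[0,0,0,0,0,0,60],[0,0,0,0,0,0,60],[0,0,0,0,0,0,60],[0,0,0,0,0,0,60],[0,0,0,0,0,0,60]]

```text
clock: 4.5
tool_pos: [0.4638, -0.3867, 0.1271]
eef_rot: [0.948, -0.317, 0.0, 0.0]
contact_force: [-0.2, 0.5, 0.5]
opening: 0.605
```

carry_out:
  motion:
    - [[0,0,8,0,0,0,60],[0,0,8,0,0,0,60],[0,0,8,0,0,0,60],[0,0,6,0,0,0,60],[0,0,5,0,0,0,60],[0,0,0,0,0,0,60]]

```text
clock: 5.1
tool_pos: [0.4633, -0.3863, 0.0912]
eef_rot: [0.948, -0.317, -0.001, -0.0]
contact_force: [-0.2, -0.2, 0.4]
opening: 0.6
```

carry_out:
  motion:
    - [[0,0,0,0,0,0,0],[0,0,0,0,0,0,0],[0,0,0,0,0,0,0],[0,0,0,0,0,0,0],[0,0,0,0,0,0,0],[0,0,0,0,0,0,0],[0,0,0,0,0,0,0],[0,0,0,0,0,0,0]]
  squeeze: 35

```text
clock: 5.9
tool_pos: [0.4636, -0.387, 0.0922]
eef_rot: [0.948, -0.317, 0.0, 0.0]
contact_force: [-1.7, -0.9, 0.3]
opening: 0.172
```

Gripped at 0.172 (15 mm, matching the 16 mm bar). Lifting 160 mm and checking the weight.

carry_out:
  motion:
    - [[0,0,-8,0,0,0,0],[0,0,-20,0,0,0,0],[0,0,-30,0,0,0,0],[0,0,-35,0,0,0,0],[0,0,-35,0,0,0,0],[0,0,-25,0,0,0,0],[0,0,-7,0,0,0,0],[0,0,0,0,0,0,0]]

```text
clock: 6.7
tool_pos: [0.464, -0.3864, 0.2526]
eef_rot: [0.948, -0.317, 0.0, -0.0]
contact_force: [0.3, -0.5, -4.0]
opening: 0.177
```

```bash
python3 -c "
from h import *
plan(.640,.110,.252,-.025,14)"
```

```text
clock 6.7 pos [ 0.464  -0.3864  0.2526] psi -0.6447 tilt [ 0.0009 -0.0002] F [ 0.32 -0.53 -4.01] open 0.177 q [ 0.55  0.63  0.11  1.61 -0.08  0.91 -1.52]
total d [-157.6 -502.5    0.6] w [-0.    -0.001 -0.62 ]
[-11.3, -35.9, 0.0, -0.0, -0.0, -0.044]
[-9.7, -36.4, 0.0, -0.0, -0.0, -0.044]
[-8.0, -36.7, 0.0, -0.0, -0.0, -0.044]
[-6.4, -37.1, 0.0, -0.0, -0.0, -0.044]
[-4.8, -37.3, 0.0, -0.0, -0.0, -0.044]
[-3.1, -37.5, 0.0, -0.0, -0.0, -0.044]
[-1.4, -37.6, 0.0, -0.0, -0.0, -0.044]
[0.2, -37.6, 0.0, -0.0, -0.0, -0.044]
[1.9, -37.6, 0.0, -0.0, -0.0, -0.044]
[3.5, -37.5, 0.0, -0.0, -0.0, -0.044]
[5.2, -37.3, 0.0, -0.0, -0.0, -0.044]
[6.8, -37.0, 0.0, -0.0, -0.0, -0.044]
[8.5, -36.7, 0.0, -0.0, -0.0, -0.044]
[10.1, -36.2, 0.0, -0.0, -0.0, -0.044]
```

The weight is 4 N, so the cup is held. Carrying it over the seat.

carry_out:
  motion:
    - [[-6,-18,0,0,0,-0.02,0],[-11,-36,0,0,0,-0.04,0],[-9,-36,0,0,0,-0.05,0],[-7,-37,0,0,0,-0.05,0],[-6,-37,0,0,0,-0.05,0],[-4,-37,0,0,0,-0.05,0],[-2,-38,0,0,0,-0.05,0],[0,-38,0,0,0,-0.05,0]]

```text
clock: 7.5
tool_pos: [0.5549, -0.1166, 0.2501]
eef_rot: [0.99, -0.14, -0.002, -0.0]
contact_force: [0.9, -0.6, -4.1]
opening: 0.18
```

carry_out:
  motion:
    - [[1,-38,0,0,0,-0.05,0],[3,-38,0,0,0,-0.05,0],[5,-37,0,0,0,-0.05,0],[7,-37,0,0,0,-0.05,0],[9,-37,0,0,0,-0.04,0],[5,-25,0,0,0,-0.02,0],[3,-10,0,0,0,0,0],[0,0,0,0,0,0,0]]

```text
clock: 8.3
tool_pos: [0.6233, 0.0968, 0.2503]
eef_rot: [1.0, -0.011, -0.002, -0.0]
contact_force: [0.1, -1.1, -4.2]
opening: 0.177
```

```bash
python3 - <<'E'
from h import *
plan(.640,.110,.252,-.025,1)
a=snap('scene');b=snap('side');w=snap('wrist');a2=cv2.resize
def c(s,x,y,wd,h): return cv2.resize(s['pixels'][y:y+h,x:x+wd,::-1],(400,300),interpolation=cv2.INTER_CUBIC)
cw=cv2.convertScaleAbs(c(w,200,100,240,180),alpha=2)
cv2.imwrite('pics/p1.png',np.vstack([np.hstack([c(a,250,170,120,90),c(b,240,140,100,75)]),np.hstack([cw,np.zeros((300,400,3),np.uint8)])]))
E
```

```text
clock 8.3 pos [0.6233 0.0968 0.2503] psi -0.0216 tilt [-0.0033  0.0006] F [ 0.07 -1.14 -4.21] open 0.177 q [-0.21  0.67 -0.03  1.52  0.02  0.96 -1.84]
total d [ 16.4 -13.6  -1.7] w [-0.     0.003  0.003]
[16.4, -13.6, -1.7, -0.0, 0.003, 0.003]
```

View pics/p1.png

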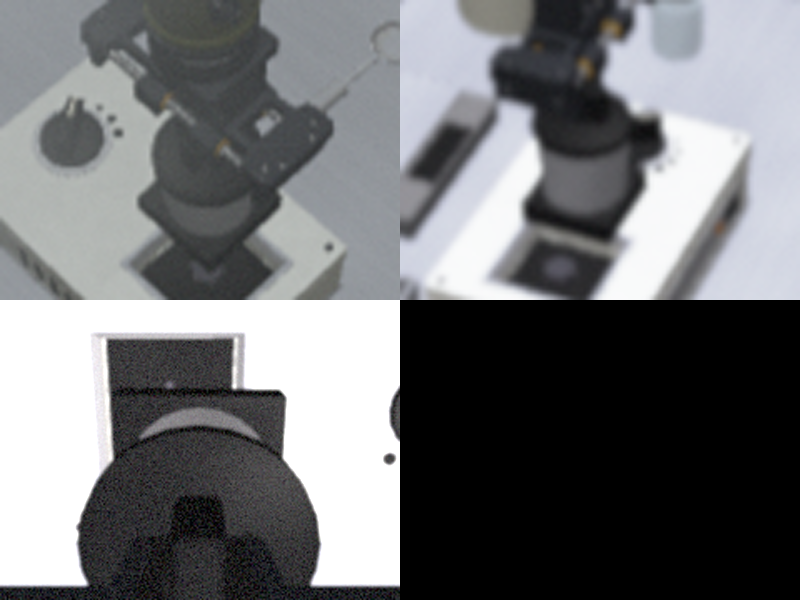

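The wrist view shows the foot's far edge at crop (112..286, 394) and the pocket's rim at (92..244, 335), nearly parallel. I'll turn these into offsets in the same view.

```bash
python3 - <<'E'
from h import *
plan(.640,.110,.252,-.025,1)
w=snap('wrist'); W=lambda x,y:(200+x*.6-.2,100+(y-300)*.6-.2)
rl,rr=plane(w,*W(92,334),.1),plane(w,*W(244,334),.1)
fl,fr=plane(w,*W(112,391),.180),plane(w,*W(285,393),.180)
for n,l,r_,h in(('rim',rl,rr,.048),('foot',fl,fr,.042)):
    e=r_-l; L=np.linalg.norm(e); ux=np.array([e[1],-e[0]])/L; ux*=np.sign(ux[0])
    print(n,'len',L.round(4),'yaw',np.arctan2(ux[1],ux[0]).round(4),'mid',((l+r_)/2).round(4),'centre',((l+r_)[:2]/2-ux*h).round(4))
# intensity edges for sharper numbers
g=w['pixels'].mean(2)
print('col profile row130',[int(v) for v in g[126:146,250:352].mean(0)])
print('foot row165-175',[int(v) for v in g[163:172,258:380].mean(0)])
E
```

```text
clock 8.45 pos [0.6239 0.0915 0.2515] psi -0.0282 tilt [-0.0017 -0.0026] F [-0.06  0.6  -3.65] open 0.177 q [-0.21  0.67 -0.02  1.52  0.02  0.96 -1.84]
total d [ 15.6 -18.9  -0.6] w [ 0.003  0.002 -0.003]
[15.6, -18.9, -0.6, 0.003, 0.002, -0.003]
rim len 0.0938 yaw -0.0287 mid [0.6899 0.1085 0.1   ] centre [0.6419 0.1099]
foot len 0.0823 yaw -0.0406 mid [0.6672 0.0906 0.18  ] centre [0.6253 0.0923]
col profile row130 [156, 151, 148, 140, 128, 120, 119, 119, 118, 117, 119, 127, 126, 98, 56, 32, 27, 29, 27, 30, 27, 29, 28, 28, 29, 29, 30, 29, 30, 28, 30, 29, 28, 29, 29, 28, 29, 29, 29, 29, 30, 31, 30, 29, 30, 29, 28, 27, 27, 28, 30, 29, 27, 27, 28, 29, 29, 28, 28, 29, 27, 29, 27, 28, 27, 28, 27, 27, 29, 29, 28, 28, 26, 29, 28, 29, 28, 30, 28, 30, 28, 28, 30, 29, 30, 28, 27, 30, 51, 95, 122, 112, 93, 87, 89, 104, 129, 144, 148, 150, 156, 169]
foot row165-175 [119, 119, 119, 117, 118, 126, 127, 96, 51, 28, 22, 23, 26, 23, 20, 26, 24, 22, 25, 20, 25, 24, 23, 24, 26, 24, 23, 22, 26, 25, 24, 25, 27, 21, 26, 27, 26, 31, 32, 36, 36, 41, 41, 43, 43, 47, 47, 48, 51, 54, 54, 55, 54, 54, 57, 56, 58, 57, 57, 57, 59, 58, 59, 57, 57, 58, 56, 54, 55, 54, 53, 53, 52, 52, 52, 50, 49, 47, 45, 44, 42, 38, 39, 37, 32, 32, 30, 31, 30, 29, 29, 30, 29, 32, 30, 30, 31, 31, 31, 32, 29, 32, 31, 32, 31, 31, 33, 31, 33, 32, 30, 30, 49, 106, 155, 176, 179, 180, 178, 178, 178, 178]
```

Seat (0.641,0.110) and foot (0.6253,0.0923) agree with the TCP readout. Shifting and lowering to just above the deck.

carry_out:
  motion:
    - [[8,-9,0,0,0,-0.005,0],[7,-9,0,0,0,0,0],[0,0,12,0,0,0,0],[0,0,15,0,0,0,0],[0,0,15,0,0,0,0],[0,0,8,0,0,0,0],[0,0,0,0,0,0,0],[0,0,0,0,0,0,0]]

```text
clock: 9.3
tool_pos: [0.6401, 0.1117, 0.2022]
eef_rot: [1.0, -0.01, 0.0, 0.0]
contact_force: [-0.1, 0.6, -3.3]
opening: 0.177
```

```bash
python3 - <<'E'
from h import *
for k in range(3): plan(.641,.110,.170,-.027,0); w=snap('wrist')
b=snap('side');a=snap('scene')
def c(s,x,y,wd,h): return cv2.resize(s['pixels'][y:y+h,x:x+wd,::-1],(400,300),interpolation=cv2.INTER_CUBIC)
cv2.imwrite('pics/p2.png',np.vstack([np.hstack([c(a,260,190,100,75),c(b,240,155,100,75)]),np.hstack([cv2.convertScaleAbs(c(w,200,100,240,180),alpha=2),np.zeros((300,400,3),np.uint8)])]))
E
```

```text
clock 9.3 pos [0.6401 0.1117 0.2022] psi -0.0205 tilt [ 0.0002 -0.0002] F [-0.14  0.61 -3.34] open 0.177 q [-0.23  0.74 -0.03  1.51  0.02  0.88 -1.85]
total d [ 0.9  1.7 32.2] w [ 0.    -0.     0.006]
clock 9.35 pos [0.6405 0.1119 0.2027] psi -0.0204 tilt [0.0013 0.0001] F [ 0.22  0.78 -3.84] open 0.18 q [-0.23  0.74 -0.03  1.51  0.02  0.88 -1.85]
total d [ 0.5  1.9 32.7] w [-0.    -0.001  0.007]
clock 9.4 pos [0.6406 0.1119 0.2029] psi -0.0205 tilt [0.0016 0.0002] F [-0.07 -0.28 -4.3 ] open 0.181 q [-0.23  0.74 -0.03  1.51  0.02  0.88 -1.85]
total d [ 0.4  1.9 32.9] w [-0.    -0.002  0.007]
```

View pics/p2.png

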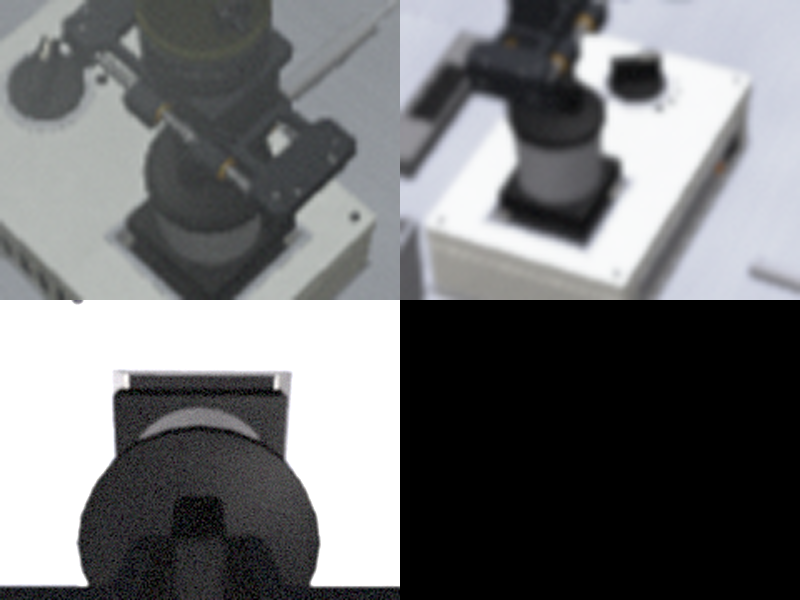

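The wrist view shows the rim corners at crop (113,371) and (292,372), and the foot corners at (113,391) and (287,392). Computing what offset is left.

```bash
python3 - <<'E'
from h import *
w=snap('wrist'); W=lambda x,y:(200+x*.6-.2,100+(y-300)*.6-.2)
g=w['pixels'].mean(2)
rl,rr=plane(w,*W(113,370),.1),plane(w,*W(292,371),.1)
zf=here()[0][2]-.0695
fl,fr=plane(w,*W(113,391),zf),plane(w,*W(286.5,391.5),zf)
for n,l,r_,h in(('rim',rl,rr,.048),('foot',fl,fr,.042)):
    e=r_-l; L=np.linalg.norm(e); ux=np.array([e[1],-e[0]])/L; ux*=np.sign(ux[0])
    print(n,'len',L.round(4),'yaw',np.arctan2(ux[1],ux[0]).round(4),'centre',((l+r_)[:2]/2-ux*h).round(4))
print('rows 146-153',g[146:152,262:382].mean(0).astype(int).tolist())
print('rows 160-168',g[160:170,262:382].mean(0).astype(int).tolist())
E
```

```text
rim len 0.0954 yaw -0.0261 centre [0.6421 0.1106]
foot len 0.0818 yaw -0.0234 centre [0.6426 0.112 ]
rows 146-153 [155, 148, 147, 147, 141, 128, 117, 117, 115, 116, 112, 112, 117, 125, 118, 86, 47, 28, 26, 28, 24, 27, 26, 29, 30, 28, 30, 26, 30, 26, 28, 26, 30, 27, 28, 27, 29, 27, 28, 26, 27, 27, 27, 29, 30, 27, 27, 30, 27, 28, 26, 28, 30, 25, 26, 26, 28, 28, 26, 26, 30, 28, 28, 23, 30, 27, 27, 29, 27, 28, 24, 26, 28, 30, 27, 29, 28, 27, 29, 27, 31, 27, 25, 29, 27, 27, 26, 27, 29, 27, 29, 27, 26, 29, 29, 28, 29, 30, 27, 28, 28, 35, 73, 109, 116, 101, 88, 86, 83, 85, 83, 85, 102, 128, 141, 145, 145, 147, 156, 166]
rows 160-168 [167, 156, 149, 148, 138, 103, 57, 28, 24, 21, 22, 24, 23, 23, 25, 26, 20, 21, 26, 24, 22, 25, 24, 25, 24, 26, 23, 25, 23, 24, 22, 24, 24, 25, 25, 28, 27, 28, 30, 30, 31, 35, 36, 39, 37, 42, 44, 42, 41, 43, 45, 44, 45, 45, 44, 46, 46, 48, 47, 47, 46, 44, 44, 44, 44, 43, 44, 42, 41, 40, 41, 41, 38, 36, 32, 34, 32, 33, 32, 29, 28, 31, 31, 29, 31, 28, 30, 31, 28, 29, 30, 31, 30, 31, 31, 30, 32, 29, 28, 31, 31, 33, 31, 33, 32, 34, 36, 33, 33, 47, 71, 100, 129, 141, 146, 146, 150, 159, 169, 173]
```

Left over: about 1.4 mm in y, within the taper. I'll shift +1 mm and lower in steps, watching the force.

carry_out:
  motion:
    - [[0,1.5,3,0,0,0,0],[0,0,4,0,0,0,0],[0,0,4,0,0,0,0],[0,0,4,0,0,0,0],[0,0,3,0,0,0,0],[0,0,0,0,0,0,0]]

```text
clock: 10.2
tool_pos: [0.64, 0.1105, 0.1836]
eef_rot: [1.0, -0.01, -0.0, 0.0]
contact_force: [0.4, -0.7, -3.0]
opening: 0.181
```

carry_out:
  motion:
    - [[0,0,3,0,0,0,0],[0,0,3,0,0,0,0],[0,0,3,0,0,0,0],[0,0,0,0,0,0,0]]

```text
clock: 10.6
tool_pos: [0.6401, 0.1105, 0.1747]
eef_rot: [1.0, -0.01, 0.0, 0.0]
contact_force: [1.6, -0.4, -4.5]
opening: 0.18
```

carry_out:
  motion:
    - [[0,0,2,0,0,0,0],[0,0,2,0,0,0,0],[0,0,0,0,0,0,0]]

```text
clock: 10.9
tool_pos: [0.6401, 0.1105, 0.1709]
eef_rot: [1.0, -0.01, 0.0, -0.0]
contact_force: [1.7, -0.8, -4.9]
opening: 0.175
```

carry_out:
  motion:
    - [[0,0,1,0,0,0,0],[0,0,0,0,0,0,0]]

```text
clock: 11.1
tool_pos: [0.6403, 0.1104, 0.1703]
eef_rot: [1.0, -0.01, 0.0, -0.0]
contact_force: [1.4, 0.2, -2.4]
opening: 0.176
```

Contact is starting at the floor. A little further, to be sure it is seated.

carry_out:
  motion:
    - [[0,0,1,0,0,0,0],[0,0,0,0,0,0,0]]

```text
clock: 11.3
tool_pos: [0.6407, 0.1102, 0.1702]
eef_rot: [1.0, -0.01, 0.001, 0.0]
contact_force: [0.3, -0.8, 3.5]
opening: 0.18
```

carry_out:
  motion:
    - [[0,0,1,0,0,0,0],[0,0,0,0,0,0,0]]

```text
clock: 11.5
tool_pos: [0.6407, 0.1101, 0.17]
eef_rot: [1.0, -0.01, 0.001, 0.0]
contact_force: [-1.2, -1.9, 10.3]
opening: 0.179
```

Floor contact at TCP z 0.170, exactly as predicted (0.092 + 0.078). Releasing and rising.

carry_out:
  motion:
    - [[0,0,-1,0,0,0,0],[0,0,0,0,0,0,60],[0,0,0,0,0,0,60],[0,0,0,0,0,0,60],[0,0,0,0,0,0,60],[0,0,0,0,0,0,60],[0,0,0,0,0,0,60],[0,0,0,0,0,0,60]]

```text
clock: 12.3
tool_pos: [0.6399, 0.1105, 0.1691]
eef_rot: [1.0, -0.01, -0.0, 0.0]
contact_force: [0.8, -0.1, -0.2]
opening: 0.598
```

carry_out:
  motion:
    - [[0,0,-8,0,0,0,60],[0,0,-15,0,0,0,60],[0,0,-25,0,0,0,60],[0,0,-25,0,0,0,60],[0,0,-12,0,0,0,60],[0,0,0,0,0,0,60]]

```text
clock: 12.9
tool_pos: [0.6412, 0.1107, 0.2563]
eef_rot: [1.0, -0.01, 0.002, -0.0]
contact_force: [0.3, -0.6, -0.3]
opening: 0.598
```

```bash
python3 - <<'E'
from h import *
plan(.636,-.060,.25,.575,5)
w=snap('wrist','w5.png');a=snap('scene');b=snap('side')
def c(s,x,y,wd,h): return cv2.resize(s['pixels'][y:y+h,x:x+wd,::-1],(400,300),interpolation=cv2.INTER_CUBIC)
cv2.imwrite('pics/p3.png',np.vstack([np.hstack([c(a,240,180,120,90),c(b,240,140,100,75)]),np.hstack([cv2.convertScaleAbs(c(w,200,70,240,180),alpha=2),c(w,0,0,640,400)])]))
E
```

```text
clock 12.9 pos [0.6412 0.1107 0.2563] psi -0.0203 tilt [0.0043 0.0009] F [ 0.27 -0.62 -0.32] open 0.598 q [-0.23  0.69 -0.02  1.45  0.02  1.   -1.85]
total d [ -1.8 170.7   6.1] w [ 0.    -0.004 -0.595]
[-0.4, 34.1, 1.2, 0.0, -0.001, -0.119]
[-4.4, 33.9, 1.2, 0.0, -0.001, -0.119]
[-8.4, 33.1, 1.2, 0.0, -0.001, -0.119]
[-12.3, 31.9, 1.2, 0.0, -0.001, -0.119]
[-16.0, 30.2, 1.2, 0.0, -0.001, -0.119]
```

View pics/p3.png

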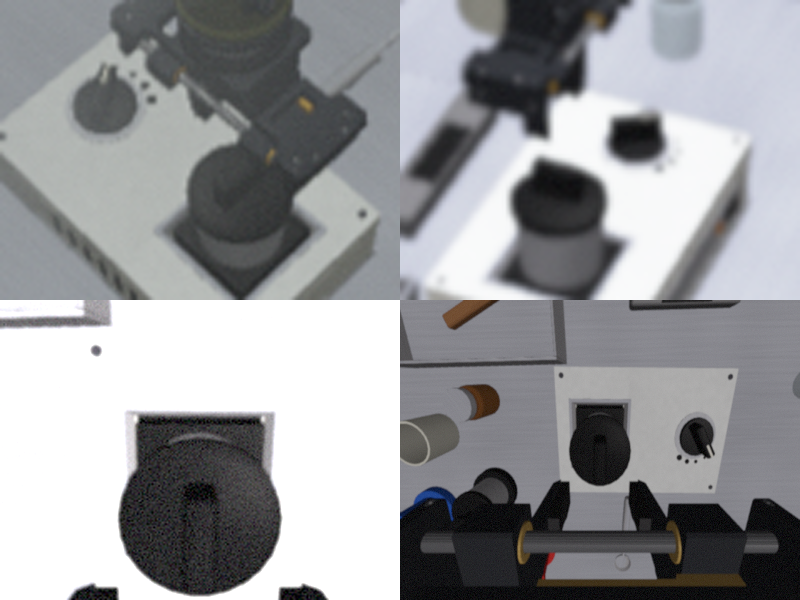

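The cup sits home with the lid level and the foot inside the pocket. In the wrist view the dial is at about (475,181), with its bar tilted counter-clockwise as expected at off. Moving above the dial.

carry_out:
  motion:
    - [[0,25,0,0,0,-0.1,60],[-4,34,0,0,0,-0.12,60],[-8,34,0,0,0,-0.12,60],[-12,32,0,0,0,-0.12,60],[-16,30,0,0,0,-0.12,60],[-4,7,0,0,0,-0.02,60],[0,0,0,0,0,0,60],[0,0,0,0,0,0,60]]

```text
clock: 13.85
tool_pos: [0.6342, -0.0576, 0.2534]
eef_rot: [0.958, 0.286, -0.0, -0.001]
contact_force: [0.2, 0.6, 0.2]
opening: 0.601
```

```bash
python3 - <<'E'
from h import *
plan(.636,-.060,.20,.575,1)
w=snap('wrist','w6.png')
print('dial pred',proj(w,[.636,-.06,.137]),proj(w,[.636,-.06,.109]))
g=w['pixels'].mean(2); x,y=proj(w,[.636,-.06,.12]).astype(int)
m=(g<75).astype(np.uint8); n,l,st,ce=cv2.connectedComponentsWithStats(m)
for k in range(1,n):
    if st[k,4]>300: print(st[k],ce[k].round(1))
i=cv2.convertScaleAbs(cv2.resize(w['pixels'][max(0,y-60):y+60,x-80:x+80,::-1],(640,480),interpolation=cv2.INTER_CUBIC),alpha=2.5)
print('crop origin',x-80,max(0,y-60)); cv2.imwrite('pics/d1.png',i)
E
```

```text
clock 13.85 pos [ 0.6342 -0.0576  0.2534] psi 0.5804 tilt [-0.0012  0.0019] F [0.23 0.58 0.25] open 0.601 q [ 0.13  0.68 -0.21  1.49  0.16  0.99 -1.11]
total d [ 0.2  3.1 53.4] w [-0.002 -0.     0.005]
[0.2, 3.1, 53.4, -0.002, -0.0, 0.005]
dial pred [322.00441078 191.22113662] [321.7853129  183.73114266]
[ 360    0  109   78 2999] [418.4  25.4]
[   80    18   166   128 14863] [156.  80.]
[   0   33   27   73 1457] [10.7 72.4]
[ 558   65   82  103 6135] [603.4 119.9]
[ 297  155   51   56 2027] [322.  179.9]
[   0  158   58   70 3211] [ 24.5 193.2]
[    0   240   640   160 69506] [321.6 335.2]
crop origin 241 126
```

View pics/d1.png

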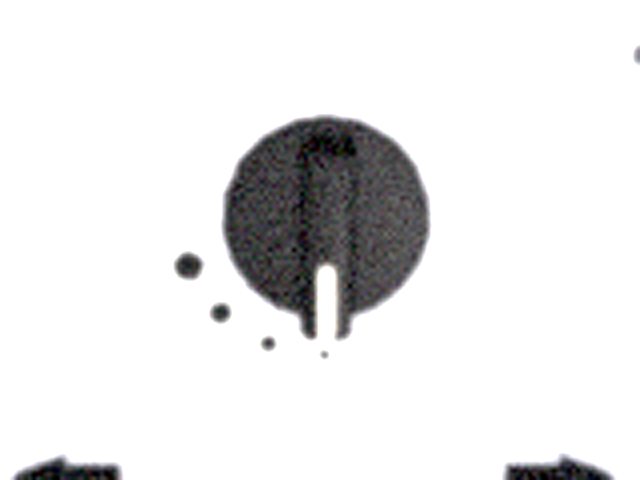

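The picture shows the dial's bar upright (aligned with the tool's x), with the skirt centred at (322.5,180). Computing the dial position in the tool frame.

```bash
python3 - <<'E'
from h import *
w=snap('wrist'); p,M,_=here()
q=plane(w,322.4,180,.108); print('skirt centre',q.round(4),'tool',(M.T@(q-p)*1e3).round(1))
for c,r_ in((322.2,206),(322.8,200)):
    q=plane(w,c,r_,.137);print('bar',q.round(4),'tool',(M.T@(q-p)*1e3).round(1))
b=snap('side'); print('side pred grip top',proj(b,[.638,-.06,.137]))
plan(.637,-.060,.096,.575,0)
E
```

```text
skirt centre [ 0.6398 -0.0578  0.108 ] tool [  3.9   3.9 145.8]
bar [ 0.6233 -0.0681  0.137 ] tool [-15.4   3.4 116.8]
bar [ 0.629  -0.0651  0.137 ] tool [ -9.1   4.  116.8]
side pred grip top [298.6437803 168.8936946]
clock 14.0 pos [ 0.6345 -0.0572  0.2539] psi 0.5825 tilt [-0.0002  0.0012] F [-0.36  0.03 -0.05] open 0.596 q [ 0.13  0.68 -0.21  1.49  0.16  0.99 -1.11]
total d [  0.5   3.9 157.9] w [-0.001 -0.     0.008]
```

carry_out:
  motion:
    - [[2.5,3.5,20,0,0,0,60],[0,0,30,0,0,0,60],[0,0,30,0,0,0,60],[0,0,30,0,0,0,60],[0,0,18,0,0,0,60],[0,0,8,0,0,0,60],[0,0,4,0,0,0,60],[0,0,0,0,0,0,60]]

```text
clock: 14.8
tool_pos: [0.6388, -0.0607, 0.1145]
eef_rot: [0.958, 0.286, 0.0, 0.0]
contact_force: [-0.4, -0.1, -0.1]
opening: 0.599
```

carry_out:
  motion:
    - [[0,0,5,0,0,0,60],[0,0,5,0,0,0,60],[0,0,4,0,0,0,60],[0,0,0,0,0,0,60]]

```text
clock: 15.2
tool_pos: [0.638, -0.0614, 0.0996]
eef_rot: [0.958, 0.286, -0.0, -0.0]
contact_force: [-0.6, -0.0, -0.3]
opening: 0.606
```

carry_out:
  motion:
    - [[0,0,0,0,0,0,0],[0,0,0,0,0,0,0],[0,0,0,0,0,0,0],[0,0,0,0,0,0,0],[0,0,0,0,0,0,0],[0,0,0,0,0,0,0],[0,0,0,0,0,0,0],[0,0,0,0,0,0,0]]
  squeeze: 20

```text
clock: 16.0
tool_pos: [0.6373, -0.0596, 0.1002]
eef_rot: [0.958, 0.286, -0.001, -0.001]
contact_force: [-2.9, 3.3, 3.9]
opening: 0.158
```

```bash
python3 - <<'E'
from h import *
plan(.637,-.060,.096,-.645,0); print(here()[2]['moment'].round(3))
E
```

```text
clock 16.0 pos [ 0.6373 -0.0596  0.1002] psi 0.5805 tilt [-0.0022  0.0019] F [-2.95  3.3   3.94] open 0.158 q [ 0.12  0.87 -0.18  1.61  0.21  0.68 -1.15]
total d [-0.5  0.2  4.2] w [-0.002  0.002  1.226]
[ 0.857  0.796 -0.103]
```

Gripped at 0.158 (13.9 mm, matching the 14 mm bar). I'll ease the small side load and turn clockwise.

carry_out:
  motion:
    - [[0,-0.7,0,0,0,0,0],[0,0,0,0,0,0.05,0],[0,0,0,0,0,0.08,0],[0,0,0,0,0,0.08,0],[0,0,0,0,0,0.08,0],[0,0,0,0,0,0.08,0],[0,0,0,0,0,0.08,0],[0,0,0,0,0,0,0]]
  squeeze: 30

```text
clock: 16.8
tool_pos: [0.6374, -0.0596, 0.1002]
eef_rot: [0.998, 0.065, -0.001, -0.0]
contact_force: [-4.1, 4.4, 4.1]
opening: 0.157
```

```bash
python3 - <<'E'
from h import *
plan(.637,-.060,.100,-.645,0); print(here()[2]['moment'].round(3))
E
```

```text
clock 16.8 pos [ 0.6374 -0.0596  0.1002] psi 0.1309 tilt [-0.0014  0.0007] F [-4.15  4.44  4.1 ] open 0.157 q [ 0.05  0.86 -0.05  1.62  0.06  0.66 -1.47]
total d [-0.4  0.3  0.2] w [-0.     0.002  0.776]
[0.821 0.801 0.087]
```

carry_out:
  motion:
    - [[-0.6,-0.8,0,0,0,0.08,0],[0,0,0,0,0,0.1,0],[0,0,0,0,0,0.1,0],[0,0,0,0,0,0.1,0],[0,0,0,0,0,0.1,0],[0,0,0,0,0,0.1,0],[0,0,0,0,0,0.08,0],[0,0,0,0,0,0,0]]

```text
clock: 17.6
tool_pos: [0.6373, -0.0596, 0.1002]
eef_rot: [0.965, -0.261, -0.0, 0.0]
contact_force: [-2.1, 2.8, 2.7]
opening: 0.156
```

carry_out:
  motion:
    - [[0,0,0,0,0,0.05,0],[0,0,0,0,0,0.05,0],[0,0,0,0,0,0.03,0],[0,0,0,0,0,0,0],[0,0,0,0,0,0,0]]

```text
clock: 18.1
tool_pos: [0.6373, -0.0597, 0.1002]
eef_rot: [0.946, -0.323, -0.0, -0.0]
contact_force: [-2.8, 3.0, 4.2]
opening: 0.151
```

```bash
python3 - <<'E'
from h import *
plan(.637,-.060,.100,-.645,0); print(here()[2]['moment'].round(3))
E
```

```text
clock 18.1 pos [ 0.6373 -0.0597  0.1002] psi -0.6575 tilt [-0.0001  0.0003] F [-2.79  3.04  4.19] open 0.151 q [-0.06  0.87  0.16  1.63 -0.2   0.66 -2.03]
total d [-0.   0.5  0.2] w [-0.     0.    -0.012]
[0.876 0.499 0.357]
```

The tool has turned 1.24 rad and the moment about z rises to 0.36 N m, so the dial is against the stop. Holding, with a last look.

carry_out:
  motion:
    - [[0,0,0,0,0,0,0],[0,0,0,0,0,0,0],[0,0,0,0,0,0,0],[0,0,0,0,0,0,0],[0,0,0,0,0,0,0],[0,0,0,0,0,0,0],[0,0,0,0,0,0,0]]

```text
clock: 18.8
tool_pos: [0.6374, -0.0597, 0.1002]
eef_rot: [0.946, -0.324, -0.0, -0.0]
contact_force: [-2.3, 5.6, 4.7]
opening: 0.154
```

```bash
python3 - <<'E'
from h import *
plan(.637,-.060,.100,-.645,0); print(here()[2]['moment'].round(3))
w=snap('wrist');a=snap('scene');b=snap('side')
def c(s,x,y,wd,h,al=1): return cv2.convertScaleAbs(cv2.resize(s['pixels'][y:y+h,x:x+wd,::-1],(400,300),interpolation=cv2.INTER_CUBIC),alpha=al)
cv2.imwrite('pics/e1.png',np.vstack([np.hstack([c(a,230,170,132,99),c(b,240,140,120,90)]),np.hstack([c(w,220,90,200,150,2.5),c(a,0,0,640,400)])]))
E
```

```text
clock 18.8 pos [ 0.6374 -0.0597  0.1002] psi -0.6596 tilt [0.0001 0.0004] F [-2.33  5.56  4.68] open 0.154 q [-0.06  0.87  0.16  1.63 -0.2   0.66 -2.03]
total d [-0.1  0.5  0.2] w [-0.     0.    -0.015]
[1.09  0.497 0.324]
```

View pics/e1.png

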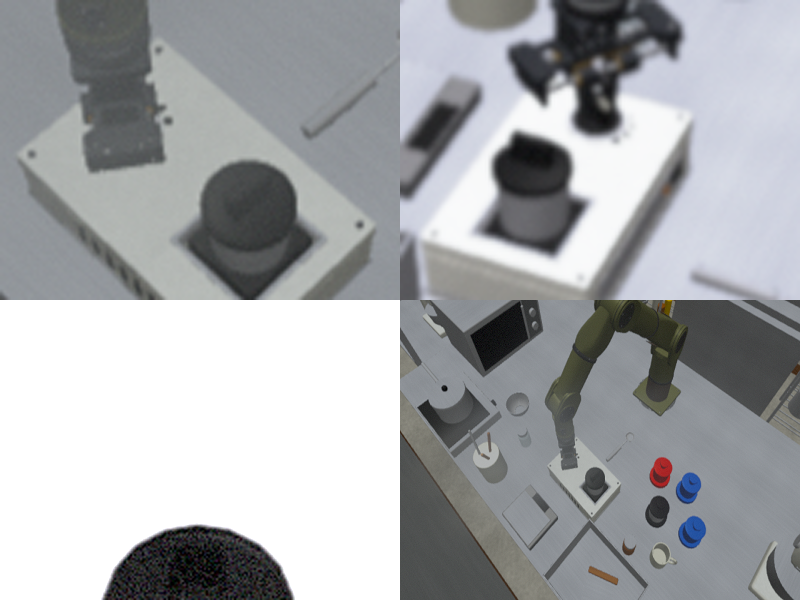

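The cup sits flat in the seat and everything else is where it was. In the wrist view the dial's bar is still lined up with the tool, so the grip hasn't slipped. Handing in.

```bash
python3 -c "
from h import *
print(ticket.finish_job()); plan(.637,-.060,.100,-.645,0)"
```

```text
the job is handed in; nothing more can be done
None
the job is handed in; nothing more can be done
```

I put the square-footed cup in the mill's seat and let go. I then turned the dial clockwise to its stop and handed the job in at about 19 s, with the gripper still holding it there. The hand-in gave no verdict.

**Last checks**
- **Cup:** it touched the seat floor at the expected height (TCP z 0.170 m). The push force rose to 10 N before release. The last pictures show it flat in the seat with the gripper clear of it.
- **Dial:** the tool turned about 1.24 rad, slightly past the 1.22 stop, so I take the dial to be at the third click. I could not read the dial angle directly. The turning moment rose to about 0.3 N m, which fits the stop. The gripper opening was 0.154 (about 14 mm), which fits the bar, and the bar was still lined up with the fingers.
- **Everything else:** the last overview shows the round cup and the other things where they started. I judged this by eye and did not measure it.

**What disagreed**
- **Fingertip position:** `r.tip_reach` says the fingertips are 22 mm ahead of the TCP, but two cameras showed them about 16 mm behind it. The first try at the cup closed on air above the bar, with no contact. I used the camera value from then on.
- **Side load on the dial:** a side force of about 4–6 N and an upward force of about 4–5 N stayed on the dial grip, even after I shifted the tool 1–2 mm to ease it.
- **Picture budget:** I viewed 14 pictures, four over the budget of 10; most of the extra looks came from the fingertip problem and the fit checks.

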